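# Unlock and open the core holder

### The arm

A 6-joint arm with a two-finger parallel gripper is mounted at the origin on the work surface. World frame = base frame: x ahead of the robot, y to its left, z up, the work surface at z = 0. Lengths are in mm, angles in rad, forces in N, time in s.
With the tool pointing down it reaches from about 400 to 825 mm from the base axis. Payload 7 kg.
Tool frame: the origin (TCP) lies midway between the tips of the shut fingers; the grasp point (between the pads) lies 19 mm behind it (robot.hold_point_z is the y of the grasp point in the tool frame, in mm); y points along the fingers, z is the direction in which the jaws open and shut, and the axes are right-handed (so a half turn about y gives the same grasp; the last joint's range is limited). The gripper opens to 88 mm and grips with 3 to 60 N. Pads are 19 mm wide; open, the fingers measure 130 mm over their backs; the gripper's body (78 mm by 193 mm) begins 47 mm behind the grasp point.
Start: joints at [-0.971, 0.359, 0.012, 0, -1.224, -0.288], TCP at [207.045, -642.439, 226.561] pointing down, gripper open.
Joint ranges: [-3.07, 3.07], [-1.43, 2.12], [-1.02, 1.25], [-3.03, 1.67], [-3.05, -0], [-3.03, 3.03]. Speed limits (rad/s): [2.39, 2.39, 3.01, 3.14, 3.14, 3.14].

### API

Orientations are given as a 3x3 rotation matrix whose columns are the frame's x, y, z axes.
In Python, from station import sense, camera, robot, models gives the robot as it stands. The module is installed in compiled form; this text tells all that it offers.
- The arm moves only by the tool jog_arm, never from a script. Its argument "targets" is one flat list of numbers, 7 for each row, row after row: the shift along the tool's x, y, z in mm, then the turn, a rotation vector about the tool's x, y, z in rad, then the finger opening in mm, from 0 to 87.6. In form: [dx, dy, dz, ax, ay, az, hand, dx, dy, dz, ax, ay, az, hand, ...]. A call has 1 to 20 rows; each row is the pose to reach, as a shift and turn from the pose commanded when the call began, along the tool's axes at that moment; what a row does not reach only later rows make up. A row lasts 1/8 s, in which the tool goes at most 62.5 mm and 10.7 degrees, less where a joint would pass 70% of its speed; a pose out of reach is approached as far as the arm can. A call with a gripper value outside its range is refused whole. The fingers move at their own pace and stop on an object; "grip_force" is the grip in N (left out, the last holds). Time passes only in rows, so rows that repeat a pose let the fingers close. It gives the time, the measured TCP pose, the force and the opening at its end, in the units of the state.
- sense(): the state, without advancing time (a new reading comes with each control period).
- camera(name): name is "side" or "top"; returns a dict with "color" (400x640x3 uint8, blue, green, red), "mtx" (3x3 intrinsics, pixels), "k1" (the pictures are not rectified: a ray, as slopes to the right and down, at radius r is drawn at 1 + k1 r^2 times it, then the intrinsics apply), "world_to_cam" (4x4, takes a point from world to camera coordinates). Camera axes: x right, y up, looking along -z (the intrinsics and any distortion apply to the point x, -y, -z); pixel columns grow to the right and rows downward; lengths in mm; the calibration is good to about 2 mm. A picture is of the moment at which its call begins. There is no depth.
- robot.close_job(): hands the job in, once; it reports no verdict.
Trained networks look in the newest picture that a camera, given by its name, has taken for a name from the list of things; names that differ only in an ending like _2 or _b are one class to them, and where a whole thing is asked for, a point or a joint stands for the part that bears it (a point fixed in the world has none). Each returns a list of dicts, best first, with "conf" (0 to 1); they miss things now and then, are a little off and sometimes report something else, mostly with a low value. They report only what shows in the picture. A call takes as long as a camera call. They do not tell look-alikes from the thing itself.
- models.outline_of(camera, name): "pixels" (400x640 bool, what is visible of it) and "position" ([column, row] in pixels, amid what is visible of it).
- models.spot_point(camera, name): "position" ([column, row] in pixels: a listed point, or the origin of a listed thing).
The state is a dict: "time_s": time; "qpos": joint angles; "dq": joint speeds; "joint_efforts": joint torques, N m; "tool_pos": TCP position; "tool_rot": TCP orientation; "force": force on the tool from outside, world axes, zero at the start; "moment": the same for the moment, N m; "width": opening from 0.0 (shut) to 1.0 (fully open).
Only numpy, scipy, OpenCV 4.12 (cv2) and the standard library are available. Lean on these libraries where they do the work, as an engineer would, in place of code of your own. Each camera call takes 0.05 s, during which the arm holds its last target.

### The job

Open the core holder: hold the mallet and knock the red sprung lock pin down until it is flush with its leaning collar, touching the pin only with the mallet and without pounding on the green block, then stand the mallet back on the bench on its head. Then turn the plug's black T-handle clockwise (seen from above) to its release stop in line with the yellow marks, lift the plug out, lower it into the blue tray while still holding it, and let go. Leave the other things on the bench where they are.

Things in the scene. Friction and masses are not known exactly. Their poses are not given: they have to be found in the camera images.
- block: Green core-holder block, fixed, x -70 to 70, y -110 to 120 mm, flat top 60 mm above the bench; a core barrel (82 mm tall at its end rings) lies along its far side, x 72 to 152 mm. Origin on the bench, z up. The pin's dark round collar (40 mm diameter) rises from the top at x 0, y -60 mm and leans 25 degrees towards the block's -x: its axis points up along (-0.423, 0, 0.906) in block axes.
- pin: Red lock pin, 20 mm diameter, sliding in the leaning collar. Its red side bar, 16 mm above the block's top while the pin is up, reaches towards the plug and stops the plug's brass tab 30 to 45 degrees before release; with the pin flush the bar is sunk in the block. The body's z axis points up along the leaning pin; origin on the pin's axis, 54 mm below its struck face.
- pin_top (a point): Centre of the pin's flat struck face; moves with the pin. At travel 0 it stands 24 mm proud of the collar's flat end face.
- pin_travel (a joint): How far the pin is driven down along its axis, m: 0 is up (it starts 0 to 0.004), 0.024 flush with the collar's end face, 0.026 its limit. A friction bush and a light spring resist with 8 to 11 N; it stays where it is left. The mallet's face is wider than the pin and lands on the collar when the pin is flush.
- socket (a point): Centre of the socket's mouth on the block's top, axes as the block's. Yellow marks run from it along x, both ways. When the plug, turned clockwise, has its x along the block's x (a hard stop comes some 4 degrees past that), its lugs meet the slot (2 mm play either side) and it lifts straight out, free after 28 mm.
- plug: Loose bayonet plug, 92 mm tall, 0.35 kg, origin at the centre of its shank's underside, z up. Shank 27 mm diameter; lugs 46 mm tip to tip, 12 mm wide, along its x; brass flange 68 mm diameter, 28 to 40 mm up, with a tab reaching 58 mm from the axis. Seated, the origin is 28 mm below the block's top. At the start its x points 52 to 72 degrees anticlockwise of the block's x.
- plug_handle (a point): Centre of the plug's black handle bar: 90 mm long along the plug's x, 20 mm wide, 18 mm tall, on the plug's axis, 83 mm above the shank's underside; 34 mm free below the bar down to the flange. Axes as the plug's.
- mallet: Loose mallet standing upright on its head: black rubber head 52 mm diameter, 52 mm tall, with a yellow band, its flat underside being the striking face; wooden handle 26 mm diameter above it, its end 130 mm above the face. About 0.45 kg. Origin at the centre of the striking face, z up the handle.
- mallet_grip (a point): Point on the mallet's axis 105 mm above its striking face, a good place to hold it.
- tray: Blue open tray, fixed, 200 (its x) by 170 mm (its y), 25 mm tall, 4 mm walls, floor about 4 mm thick. Origin on the bench under its centre.
- jar: Bystander: glass sample jar, 66 mm across, 110 mm tall; origin at its underside.
- specimen: Bystander: red-brown rock specimen, 84 mm across, 58 mm tall; origin at its underside.
- beaker: Bystander: clear beaker, 72 mm across, 90 mm tall; origin at its underside.
- wash_bottle: Bystander: white wash bottle, 64 mm across, 170 mm tall; origin at its underside.
- brush: Bystander: small brush lying flat, origin under its middle; origin at its underside.
- core_piece: Bystander: grey sawn core piece, 110 x 45 x 35 mm; origin at its underside.
- can: Bystander: small orange can, 56 mm across, 75 mm tall; origin at its underside.
Mind the look-alikes: they are no part of the job. Leave any pink or purple look-alike of the mallet alone.

How it is judged (in metres and radians):
On the way, in this order (a step that is already met when the one before it is completed fails the run):
1. the mallet has driven the pin flush with its collar (travel over 21.5 mm, mallet touching pin) (value of joint pin_travel above 0.0215 m and contact force between mallet and pin above 1 N).
2. the mallet stands on the bench again, let go (height (world z) of mallet below 0.006 m and angle between mallet's own z axis and vertical below 0.1 rad and contact force between the fingers and mallet below 0.1 N and linear speed of mallet below 0.03 m/s), for 0.1 s.
3. the plug has been turned in line with the yellow marks, still seated (angle between the x axis of plug and the x axis of block, either way round below 0.14 rad and horizontal distance between plug and socket below 0.008 m and z of plug in the frame of socket below -0.015 m).
4. the plug, still held, has been lowered to within 20 mm of the tray's floor (x of plug in the frame of tray between -0.09 and 0.09 m and y of plug in the frame of tray between -0.075 and 0.075 m and height (world z) of plug below 0.024 m and contact force between the fingers and plug above 1 N).
At the end, for the whole second after the job is handed in: The pin is still driven at least 21.5 mm (flush is 24 mm); the plug lies at rest in the tray, its origin within 90 mm (x) and 75 mm (y) of the tray's centre and its handle under 100 mm above the bench; the mallet stands upright (within 0.1 rad) on its head on the bench, at rest (x of plug in the frame of tray between -0.09 and 0.09 m and y of plug in the frame of tray between -0.075 and 0.075 m and height (world z) of plug_handle below 0.1 m and linear speed of each of plug, mallet below 0.03 m/s and value of joint pin_travel above 0.0215 m and height (world z) of mallet below 0.006 m and angle between mallet's own z axis and vertical below 0.1 rad); the robot touches nothing.
It fails at once if a finger or the arm presses the lock pin (over 2 N) (contact force between any of the fingers, the arm and pin above 2 N).
It fails at once if the mallet pounds on the block (over 150 N) (contact force between mallet and block above 150 N).
It fails at once if a bystander is moved more than 30 mm (distance of any of jar, specimen, beaker, wash_bottle, brush, core_piece, can from where it was at the start of the episode above 0.03 m).
It also fails if it takes over 72 s, if anything falls off the work surface, if the arm or the gripper's body presses on something with over 40 N, if the wrist force passes 120 N, or if a joint passes its speed limit or range.

## Working session

There is one attempt and no reset: what is moved stays moved. The work goes in short steps, Python scripts to look and compute and a tool call to move; the robot and the scene stay as the last step left them, time stands still between calls to the robot, and variables do not carry over. Pictures are saved under pics/ and viewed, and the job is handed in when it is done.

Besides the shell and the picture viewer there is one more tool, called after ">>>" as name(argument=value, ...), one argument or row to a line, values as JSON. jog_arm: Moves the arm, as the interface text tells. Its arguments: {"type":"object","properties":{"targets":{"type":"array"},"grip_force":{"type":"number"}},"required":["targets"]}

```bash
mkdir -p pics
python3 - <<'E'
from station import sense,camera,robot,models
import cv2,json
s=sense();print(s)
for n in("side","top"):
    c=camera(n);cv2.imwrite(f"pics/{n}0.png",c["color"]);print(n,c["mtx"],c["k1"],c["world_to_cam"])
print(robot.hold_point_z)
E
```

```text
{'time_s': 0.0, 'qpos': array([-9.70884571e-01,  3.59402538e-01,  1.10825366e-02, -3.35573043e-04,
       -1.22408228e+00, -2.88102545e-01]), 'dq': array([0.00117995, 0.00024854, 0.00209864, 0.00040741, 0.00164566,
       0.00065968]), 'joint_efforts': array([ 1.33079542e-03, -5.82723355e+01,  2.93060428e+01,  6.99736252e+00,
        6.99873941e-03, -1.46209027e-04]), 'tool_pos': array([ 206.90934127, -642.01226843,  225.62548481]), 'tool_rot': array([[ 9.51815101e-01, -6.46168339e-04, -3.06671806e-01],
       [ 3.06672448e-01,  1.50369845e-03,  9.51813925e-01],
       [-1.53890103e-04, -9.99998661e-01,  1.62940492e-03]]), 'force': array([-0.07462391,  0.54097555, -0.31878653]), 'moment': array([-0.00059766, -0.03034061, -0.0232972 ]), 'width': 0.9935041699174588}
side [[469.88638939   0.         321.67566708]
 [  0.         469.88638939 192.0278951 ]
 [  0.           0.           1.        ]] -0.1051961708892392 [[-9.72203705e-01 -2.34122285e-01 -2.59054718e-03  5.17171328e+02]
 [ 1.50548071e-01 -6.33555161e-01  7.58909175e-01 -1.65898668e+02]
 [-1.79318805e-01  7.37424310e-01  6.51191334e-01 -1.64067473e+03]
 [ 0.00000000e+00  0.00000000e+00  0.00000000e+00  1.00000000e+00]]
top [[383.75461205   0.         319.58779556]
 [  0.         383.75461205 202.72568428]
 [  0.           0.           1.        ]] 0.004843422495121126 [[-1.46781020e-02 -9.99871333e-01 -6.47082314e-03 -5.04575962e+00]
 [ 9.89942500e-01 -1.54424232e-02  1.40624956e-01 -5.27968902e+02]
 [-1.40706788e-01 -4.34163538e-03  9.90041792e-01 -1.11591161e+03]
 [ 0.00000000e+00  0.00000000e+00  0.00000000e+00  1.00000000e+00]]
-18.8
```

View pics/side0.png

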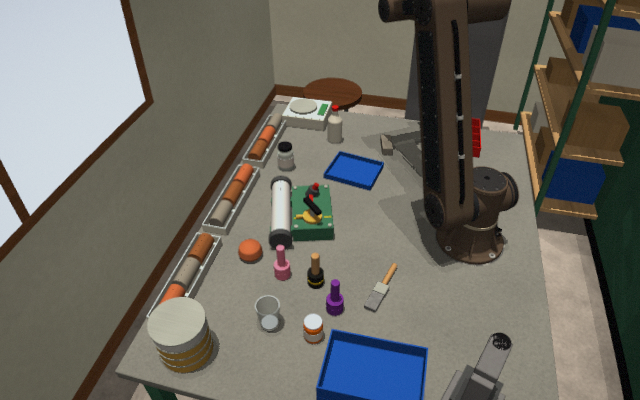

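View pics/top0.png

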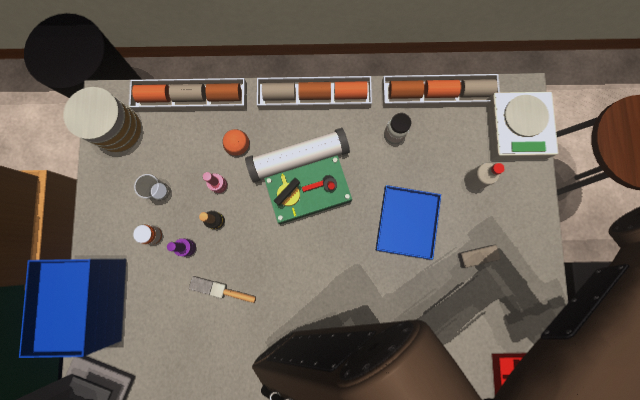

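The mallet is at side (316,270) and top (210,219), with a black head, yellow band and wooden handle. Two things could be taken for it: the pink one (side 283,262; top 214,181) and the purple one (side 335,297; top 181,247). For the tray, the candidates are the small blue one (side 354,170; top 408,222) and the big blue bin (side 372,370; top 60,307).

```bash
cat > h.py <<'E'
from station import sense,camera,robot,models
import cv2,numpy as np
np.set_printoptions(precision=4,suppress=True)
from scipy.optimize import least_squares
def proj(c,P):
    P=np.atleast_2d(P);W=np.array(c["world_to_cam"]);q=P@W[:3,:3].T+W[:3,3]
    u=np.c_[q[:,0]/-q[:,2],-q[:,1]/-q[:,2]]
    r2=(u**2).sum(1,keepdims=True);u=u*(1+c["k1"]*r2);M=c["mtx"]
    return np.c_[u[:,0]*M[0,0]+M[0,2],u[:,1]*M[1,1]+M[1,2]]
def onz(c,px,z):
    return least_squares(lambda p:(proj(c,[p[0],p[1],z])-px).ravel(),[500,0]).x
def tri(cs,pxs):
    r=least_squares(lambda p:np.concatenate([(proj(c,p)-x).ravel() for c,x in zip(cs,pxs)]),[500,0,50]);return r.x,np.sqrt(2*r.cost)
E
python3 - <<'E'
from h import *
cs={n:camera(n) for n in("side","top")}
for n in ["block","pin","pin_top","socket","plug","plug_handle","mallet","mallet_grip","tray","jar","specimen","beaker","wash_bottle","brush","core_piece","can"]:
    R={}
    for k in cs:
        d=models.spot_point(k,n); R[k]=d
        print(n,k,[(np.round(x["position"],1),round(x["conf"],2)) for x in d[:3]])
    for i in R["side"][:3]:
      for j in R["top"][:3]:
        p,e=tri([cs["side"],cs["top"]],[i["position"],j["position"]])
        if e<6: print("    ",p,round(e,1))
for n in("side","top"):
    big=cv2.resize(cs[n]["color"],None,fx=4,fy=4,interpolation=cv2.INTER_CUBIC)
    x,y=(240,165) if n=="side" else (195,120)
    cv2.imwrite(f"pics/{n}1.png",big[y*4:y*4+560,x*4:x*4+ (480 if n=="side" else 700)])
E
```

```text
block side [(array([312.7, 216.8]), 0.65), (array([267.5, 320.5]), 0.32)]
block top [(array([308.8, 191.1]), 0.83)]
     [566.0001  19.7047   4.2739] 1.7
pin side [(array([311.4, 192.7]), 0.42)]
pin top [(array([330.4, 182.1]), 0.67), (array([289.2, 192.1]), 0.17)]
     [584.2217 -46.2219  61.4856] 0.7
     [544.2604  68.0996 162.6377] 2.4
pin_top side [(array([311.7, 192.3]), 0.69), (array([315.6, 182.6]), 0.47)]
pin_top top [(array([330.3, 183.4]), 0.6)]
     [581.0273 -45.6749  63.9764] 0.1
     [569.0027 -44.6378 114.601 ] 1.4
socket side [(array([311.5, 219.1]), 0.91), (array([352.7, 174.1]), 0.62)]
socket top [(array([286.5, 193.1]), 0.93)]
     [552.4217  84.2971  55.9654] 1.6
plug side [(array([312.3, 224.2]), 0.58), (array([312., 193.]), 0.48)]
plug top [(array([291.2, 198.1]), 0.85), (array([223.7, 288.9]), 0.68)]
     [546.9726  73.7031  20.3727] 0.6
     [534.3921  63.8548 157.2941] 5.8
plug_handle side [(array([310.5, 203.6]), 0.59)]
plug_handle top [(array([287.5, 189.5]), 0.77)]
     [553.9738  75.8427 120.2902] 0.5
mallet side [(array([279.7, 275.5]), 0.98), (array([3
[... 1060 characters left out ...]
6.2, 323.1]), 0.63)]
beaker top [(array([155.6, 191. ]), 0.87)]
     [579.068  495.93     6.9489] 1.0
wash_bottle side [(array([337. , 136.5]), 0.65)]
wash_bottle top [(array([471.8, 181.2]), 0.94)]
     [ 584.0866 -476.1804   30.902 ] 2.0
brush side [(array([381.9, 287.9]), 0.58)]
brush top [(array([222.6, 288.4]), 0.97), (array([288.4, 190.2]), 0.59), (array([330.8, 182.4]), 0.46)]
     [272.7191 282.3503  -0.1872] 2.2
core_piece side [(array([385.6, 145.5]), 0.63), (array([378.7, 288. ]), 0.22)]
core_piece top [(array([237.1, 144.6]), 0.58)]
can side [(array([312.9, 335.5]), 0.59), (array([313.4, 219.6]), 0.31)]
can top [(array([151.9, 230.9]), 0.61)]
     [444.984  501.7078   2.7569] 3.8
```

View pics/side1.png

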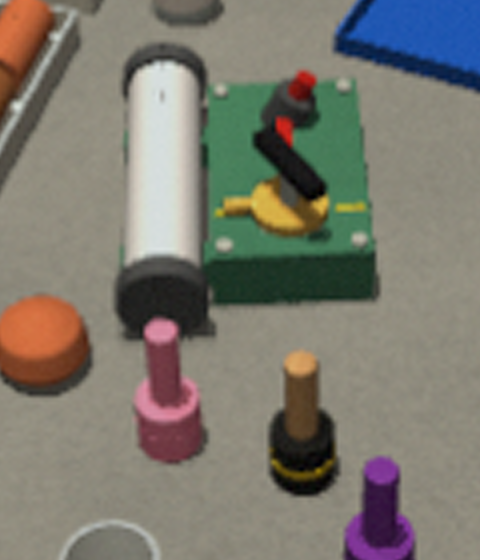

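View pics/top1.png

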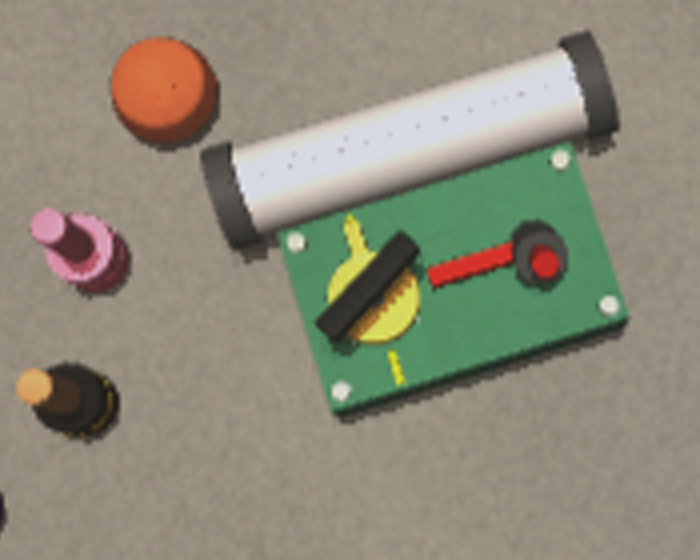

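```bash
cat >> h.py <<'E'
def Rz(a): return np.array([[np.cos(a),-np.sin(a),0],[np.sin(a),np.cos(a),0],[0,0,1]])
E
python3 - <<'E'
from h import *
cs={n:camera(n) for n in("side","top")}
T=lambda x,y:(195+x/4,120+y/4); S=lambda x,y:(240+x/4,165+y/4)
obs=[("top",(-70,120,60),T(335,405)),("top",(-70,-110,60),T(627,316)),("top",(70,-110,60),T(571,145)),
("side",(-70,120,60),S(374,254)),("side",(-70,-110,60),S(352,80))]
def pt(v,l): return Rz(v[2])@np.array(l)+[v[0],v[1],0]
f=lambda v:np.concatenate([(proj(cs[k],pt(v,l))-np.array(p)).ravel() for k,l,p in obs])
r=least_squares(f,[566,20,.28]);print(r.x,r.fun.reshape(-1,2))
v=r.x
# refine with green mask in top view: overlap
c=cs["top"]["color"];hsv=cv2.cvtColor(c,cv2.COLOR_BGR2HSV)
g=cv2.inRange(hsv,(55,90,30),(85,255,255));g[:,:240]=0;g[:,370:]=0;g[:150]=0;g[240:]=0
cc=cv2.cvtColor(c,cv2.COLOR_BGR2GRAY)
ax=np.array([-.423,0,.906])
names={"pin_top":(np.array([0,-60,60])),}
# socket y? project
for k in cs:
    big=cv2.resize(cs[k]["color"],None,fx=4,fy=4,interpolation=cv2.INTER_CUBIC)
    def line(a,b,col):
        p=((proj(cs[k],[pt(v,a),pt(v,b)])+.5)*4).astype(int);cv2.line(big,tuple(map(int,p[0])),tuple(map(int,p[1])),col,1)
    q=[(-70,120,60),(-70,-110,60),(70,-110,60),(70,120,60)]
    for i in range(4): line(q[i],q[(i+1)%4],(255,0,255))
    line((0,-60,60),tuple(np.array([0,-60,60])+60*ax),(255,255,0))
    line((-70,0,0),(-70,100,0),(0,255,255))
    x,y=(240,165) if k=="side" else (195,120)
    cv2.imwrite(f"pics/{k}2.png",big[y*4:y*4+560,x*4:x*4+(480 if k=="side" else 700)])
E
```

```text
[568.6943  15.9304   0.2889] [[-1.3079  1.4847]
 [ 0.4735  0.4244]
 [-0.0301 -0.8982]
 [-1.1046 -1.2342]
 [ 0.157  -0.6923]]
```

View pics/side2.png

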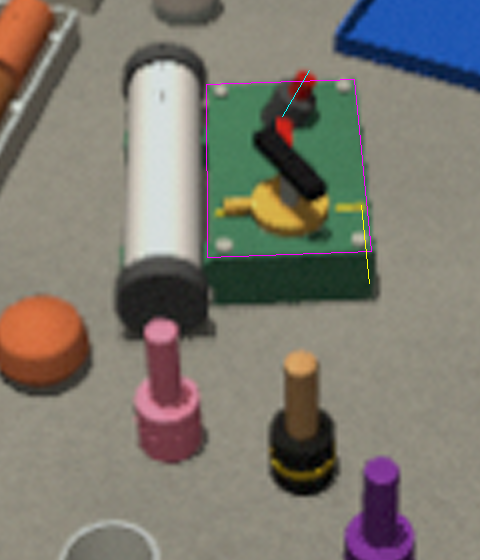

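View pics/top2.png

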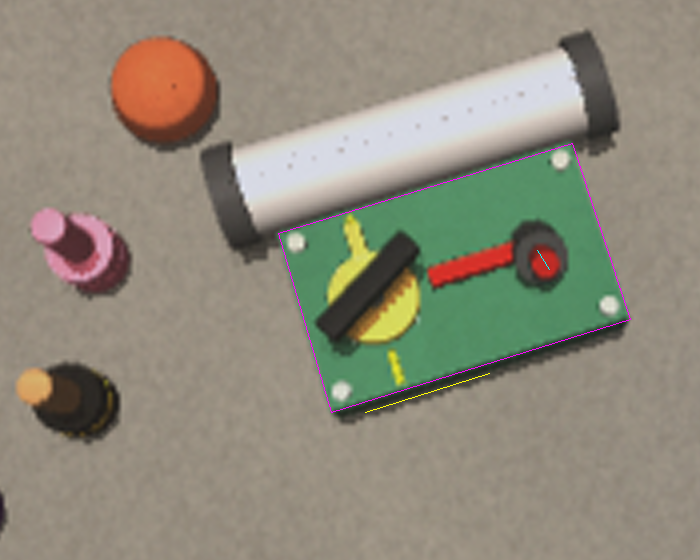

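Run:
```python
from h import *
cs={n:camera(n) for n in("side","top")}
def crop(k,x,y,w,h,f,name):
    big=cv2.resize(cs[k]["color"][y:y+h,x:x+w],None,fx=f,fy=f,interpolation=cv2.INTER_LANCZOS4);return big
a=crop("side",290,170,50,60,10,0);b=crop("top",270,160,80,60,10,0)
cv2.imwrite("pics/s3.png",a);cv2.imwrite("pics/t3.png",b)
a=crop("side",300,245,40,50,10,0);b=crop("top",190,200,40,50,10,0)
cv2.imwrite("pics/m3.png",np.hstack([a,b]))
print(onz(cs["top"],(217.6,221.1),0))
```

```text
[480.7668 302.7208]
```

View pics/s3.png

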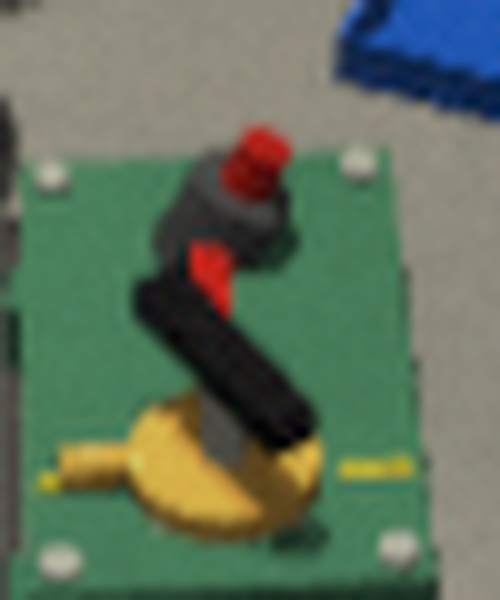

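View pics/t3.png

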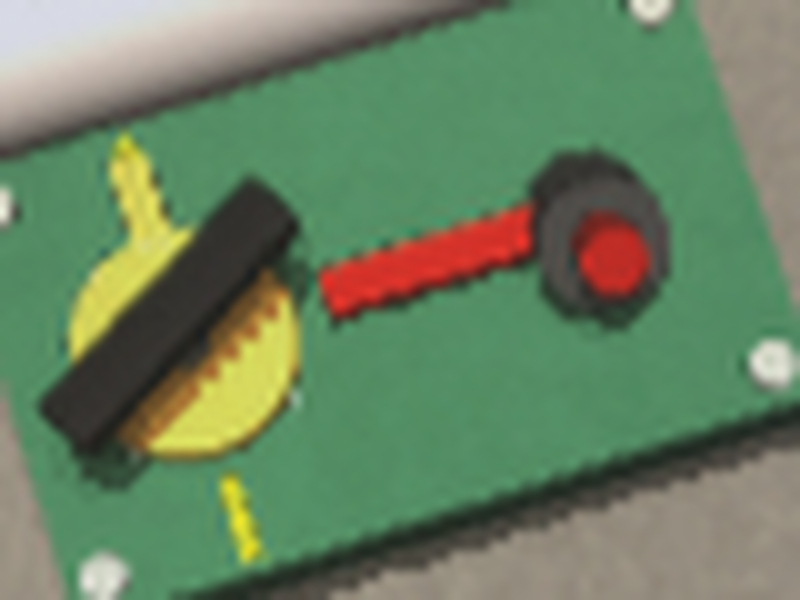

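View pics/m3.png

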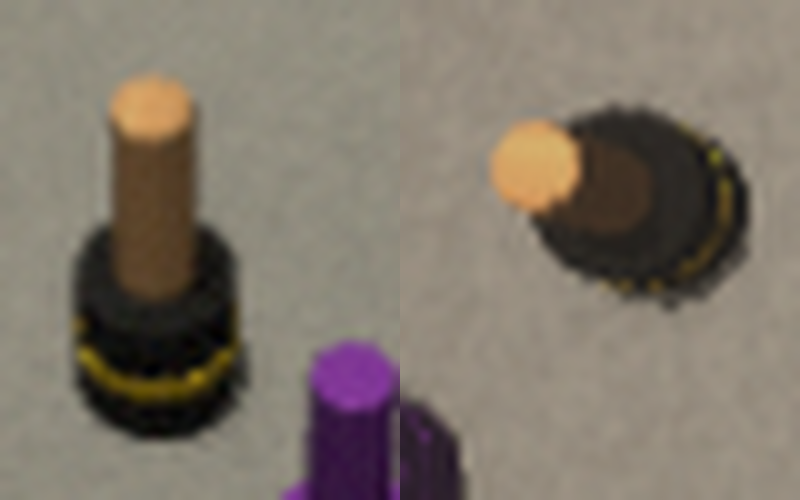

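Run:
```python
from h import *
cs={n:camera(n) for n in("side","top")}
S=lambda x,y:(290+x/10-.5,170+y/10-.5); T=lambda x,y:(270+x/10-.5,160+y/10-.5)
C=[cs["side"],cs["top"]]
B=np.array([568.7,15.9,0]);yaw=.2889
def rep(n,s,t):
    p,e=tri(C,[s,t]);print(n,p,round(e,2),"blk",Rz(yaw).T@(p-B));return p
a=rep("h_end1",S(150,285),T(275,205)) # top face far end
b=rep("h_end2",S(298,412),T(65,425))
d=a-b;print("len",np.linalg.norm(d),"ang rel block",np.degrees(np.arctan2(d[1],d[0])-yaw),"mid",(a+b)/2)
rep("pintop",S(266,138),T(612,256))
rep("tab tip",S(62,466),T(122,165))
rep("flange c",S(225,462),T(185,342))
rep("bar end",S(217,310),T(328,294))
M=lambda x,y:(300+x/10-.5,245+y/10-.5); N=lambda x,y:(190+x/10-.5,200+y/10-.5)
rep("mallet end",M(152,105),N(135,165))
h=rep("mallet neck",M(155,288),N(215,190))
for n,z in(("mallet end",130),):
    print(onz(C[0],M(152,105),130),onz(C[1],N(135,165),130))
print(onz(C[0],M(159,395),0)); 
# bias checks: block corners per camera
for nm,z,s,t in(("pink",130,(240+161/4,165+332/4),(195+48/4,120+226/4)),("purple",130,(240+381/4,165+467/4),(172,246))):
    print(nm,onz(C[0],s,z),onz(C[1],t,z))
for r in models.outline_of("top","tray")[:2]: print(r["conf"],r["position"],r["pixels"].sum())
```

```text
h_end1 [581.7694  49.2975 117.1995] 0.23 blk [ 22.0427  28.29   117.1995]
h_end2 [517.1895 107.4138 124.1251] 1.25 blk [-23.3037 102.3965 124.1251]
len 87.15523252708948 ang rel block -58.53719160266104 mid [549.4795  78.3556 120.6623]
pintop [565.8388 -45.6828 110.6078] 0.83 blk [-20.2874 -58.2156 110.6078]
tab tip [603.0533  97.1904  70.5444] 0.71 blk [56.0891 68.1344 70.5444]
flange c [549.9661  78.9981  67.4473] 0.94 blk [ 0.019  65.8204 67.4473]
bar end [560.373   35.6174  97.7606] 0.23 blk [-2.3645 21.2726 97.7606]
mallet end [481.1477 307.638  130.0373] 0.87 blk [ -0.8084 304.5913 130.0373]
mallet neck [481.7215 309.5266  46.3541] 1.26 blk [  0.2797 306.2381  46.3541]
[479.1765 307.6398] [482.7701 307.8862]
[476.7386 314.8742]
pink [588.87   304.6037] [593.5162 299.8162]
purple [397.0893 392.9219] [401.9531 390.0225]
0.67 [409.4, 218.7] 3902
```

The real mallet is the wooden-handled black one with the yellow band, at about (481, 308). The close crop confirms this, and the pink and purple ones stand 108 and 115 mm away. The block fits at (568.7, 15.9), yaw 0.289. The handle bar lies at 121° anticlockwise (equivalently −59°) of block x, which disagrees with the stated 52–72°. The tab position still fits a clockwise turn towards the pin bar, so I'll check this again when turning.

```bash
cat >> h.py <<'E'
from scipy.spatial.transform import Rotation as Ro
def down(yaw): return np.c_[[np.cos(yaw),np.sin(yaw),0],[0,0,-1],[-np.sin(yaw),np.cos(yaw),0]]
def rows(p0,R0,tg,hand):
    for p,R in tg:
        d=R0.T@(np.array(p)-p0);w=Ro.from_matrix(R0.T@R).as_rotvec()
        print([float(x) for x in np.round(d,1)]+[float(x) for x in np.round(w,3)]+[hand])
E
python3 - <<'E'
from h import *
p0=np.array([207.045,-642.439,226.561]);R0=down(.312)
y=1.86
rows(p0,R0,[((560,-330,235),down(.7)),((600,0,240),down(1.3)),((481,307.7,235),down(y))],60)
# tray
cs={n:camera(n) for n in("side","top")}
for k in cs:
    m=cv2.inRange(cv2.cvtColor(cs[k]["color"],cv2.COLOR_BGR2HSV),(100,120,60),(125,255,255))
    if k=="top": m[:,:350]=0;m[270:]=0
    else: m[230:]=0;m[:,400:]=0;m[:140]=0
    n,l,st,_=cv2.connectedComponentsWithStats(m);i=1+np.argmax(st[1:,4]);ct=cv2.findContours((l==i).astype(np.uint8),0,2)[0][0]
    print(k,st[i],cv2.minAreaRect(ct)); bx=cv2.boxPoints(cv2.minAreaRect(ct)); print([onz(cs[k],b,25) for b in bx])
E
```

```text
[431.8, -8.4, 189.0, 0.0, -0.388, 0.0, 60]
[571.2, -13.4, 490.8, 0.0, -0.988, 0.0, 60]
[552.4, -8.4, 820.2, 0.0, -1.548, 0.0, 60]
side [ 324  151   60   39 1462] ((353.02764892578125, 169.8219757080078), (55.10411071777344, 30.187158584594727), 14.534454345703125)
[array([ 573.1797, -186.6048]), array([ 588.0659, -388.6594]), array([ 351.4703, -343.7845]), array([ 354.4622, -151.8006])]
top [ 376  185   65   74 3705] ((409.0577697753906, 222.124267578125), (57.629676818847656, 66.37296295166016), 8.746162414550781)
[array([ 383.0047, -177.6364]), array([ 581.2767, -215.4164]), array([ 551.4391, -387.2187]), array([ 354.7542, -345.5556])]
```

>>> jog_arm(
  targets=[431.8,-8.4,189,0,-0.388,0,60,431.8,-8.4,189,0,-0.388,0,60,431.8,-8.4,189,0,-0.388,0,60,431.8,-8.4,189,0,-0.388,0,60,431.8,-8.4,189,0,-0.388,0,60,431.8,-8.4,189,0,-0.388,0,60,431.8,-8.4,189,0,-0.388,0,60,571.2,-13.4,490.8,0,-0.988,0,60,571.2,-13.4,490.8,0,-0.988,0,60,571.2,-13.4,490.8,0,-0.988,0,60,571.2,-13.4,490.8,0,-0.988,0,60,571.2,-13.4,490.8,0,-0.988,0,60,571.2,-13.4,490.8,0,-0.988,0,60,552.4,-8.4,820.2,0,-1.548,0,60,552.4,-8.4,820.2,0,-1.548,0,60,552.4,-8.4,820.2,0,-1.548,0,60,552.4,-8.4,820.2,0,-1.548,0,60,552.4,-8.4,820.2,0,-1.548,0,60,552.4,-8.4,820.2,0,-1.548,0,60,552.4,-8.4,820.2,0,-1.548,0,60],
  grip_force=60,
)

```text
time_s: 4.75
tool_pos: [480.7, 308.7, 234.8]
tool_rot: [[-0.287, -0.0, -0.958], [0.958, -0.0, -0.287], [-0.0, -1.0, 0.0]]
force: [0.2, -0.0, -0.5]
width: 0.681
```

>>> jog_arm(
  targets=[0,50,0,0,0,0,60,0,90,0,0,0,0,60,0,90,0,0,0,0,60],
)

```text
time_s: 5.12
tool_pos: [480.3, 304.9, 142.4]
tool_rot: [[-0.283, -0.004, -0.959], [0.959, -0.005, -0.283], [-0.003, -1.0, 0.005]]
force: [0.1, 0.3, 1.0]
width: 0.684
```

Run:
```python
from h import *
print(sense()["tool_pos"])
a=camera("side")["color"][200:310,250:370];b=camera("top")["color"][160:270,160:280]
cv2.imwrite("pics/g1.png",np.hstack([cv2.resize(i,None,fx=3.3,fy=3.3,interpolation=2) for i in(a,b)]))
```

```text
[480.299  304.8646 142.4225]
```

View pics/g1.png

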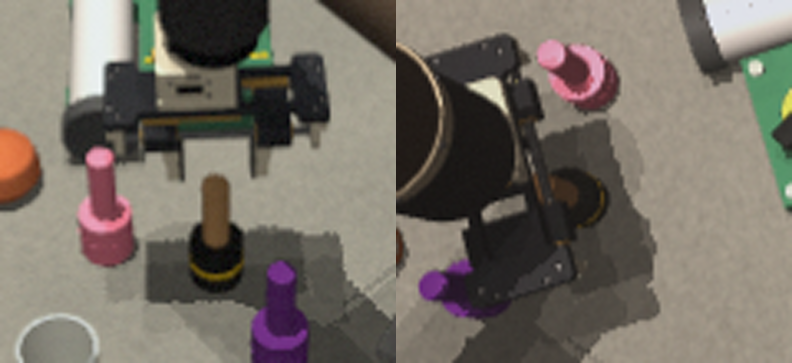

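The side crop shows the mallet handle (crop 215,185) centred between the open fingers, with the pink and purple ones clear. I'll descend and grip.

>>> jog_arm(
  targets=[0,30,0,0,0,0,60,0,58,0,0,0,0,60,0,58,0,0,0,0,60,0,58,0,0,0,0,60,0,58,0,0,0,0,10,0,58,0,0,0,0,10,0,58,0,0,0,0,10,0,58,0,0,0,0,10,0,58,0,0,0,0,10,0,58,0,0,0,0,10],
  grip_force=60,
)

```text
time_s: 6.48
tool_pos: [481.3, 307.8, 87.1]
tool_rot: [[-0.285, 0.0, -0.959], [0.959, 0.0, -0.285], [0.0, -1.0, -0.0]]
force: [0.2, 0.0, 1.9]
width: 0.284
```

```bash
cat >> h.py <<'E'
B=np.array([568.7,15.9,0.]);YAW=.289
axw=Rz(YAW)@np.array([-.4226,0,.9063])
def Rs():
    x=Rz(YAW)@[0,1,0.];y=-axw;return np.c_[x,y,np.cross(x,y)]
def strike(L,off=87): return B+Rz(YAW)@[0,-60,60.]+(L+off)*axw
E
python3 - <<'E'
from h import *
s=sense();p0,R0=s["tool_pos"],s["tool_rot"]
print(strike(75),strike(54),R0.T@Rs())
rows(p0,R0,[((481.3,307.8,250),R0),(strike(130),Rs()),(strike(75),Rs())],10)
E
```

```text
[520.1776 -61.1228 206.8206] [528.6841 -58.5936 187.7883] [[ 1.     -0.0001  0.    ]
 [ 0.      0.9064  0.4224]
 [-0.0001 -0.4224  0.9064]]
[0.0, -162.9, -0.0, 0.0, 0.0, 0.0, 10]
[-364.7, -169.6, 91.1, -0.436, 0.0, 0.0, 10]
[-364.7, -119.8, 67.9, -0.436, 0.0, 0.0, 10]
```

>>> jog_arm(
  targets=[0,-40,0,0,0,0,10,0,-100,0,0,0,0,10,0,-163,0,0,0,0,10,0,-170,0,0,0,0,10,-60,-170,15,-0.07,0,0,10,-120,-170,30,-0.14,0,0,10,-180,-170,45,-0.22,0,0,10,-240,-170,60,-0.29,0,0,10,-300,-170,75,-0.36,0,0,10,-350,-170,88,-0.42,0,0,10,-364.7,-169.6,91.1,-0.436,0,0,10,-364.7,-169.6,91.1,-0.436,0,0,10,-364.7,-140,77.3,-0.436,0,0,10,-364.7,-119.8,67.9,-0.436,0,0,10,-364.7,-119.8,67.9,-0.436,0,0,10,-364.7,-119.8,67.9,-0.436,0,0,10],
)

```text
time_s: 8.48
tool_pos: [519.8, -60.8, 206.8]
tool_rot: [[-0.286, 0.404, -0.869], [0.958, 0.12, -0.259], [-0.0, -0.907, -0.421]]
force: [-0.1, -0.1, -4.6]
width: 0.29
```

Run:
```python
from h import *
s=sense();print(s["tool_pos"],strike(75),s["force"],s["width"],s["qpos"])
a=camera("side")["color"][130:250,250:370];b=camera("top")["color"][130:250,250:370]
cv2.imwrite("pics/p1.png",np.hstack([cv2.resize(i,None,fx=3.3,fy=3.3,interpolation=2) for i in(a,b)]))
```

```text
[519.8284 -60.7603 206.7633] [520.1776 -61.1228 206.8206] [-0.1318 -0.1376 -4.5717] 0.29033428984145676 [ 0.2435 -0.102  -0.6509 -0.0353 -0.5876  0.0716]
```

View pics/p1.png

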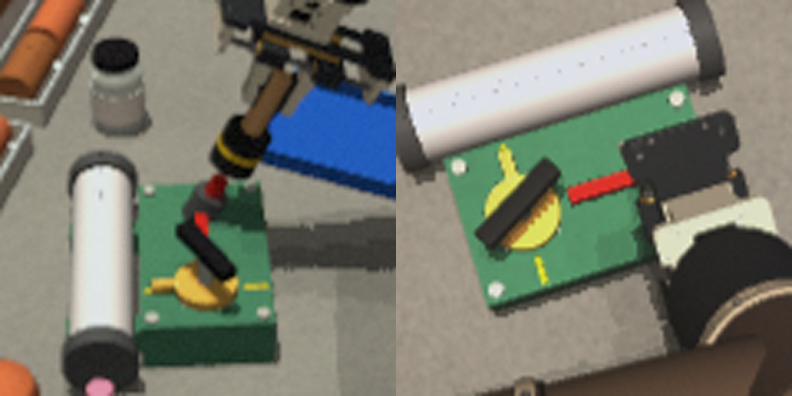

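The mallet is lined up with the pin in the side crop: head at (240,150), pin tip at (215,187). I'll press down along the pin axis.

>>> jog_arm(
  targets=[0,8,0,0,0,0,10,0,16,0,0,0,0,10,0,20,0,0,0,0,10,0,24,0,0,0,0,10,0,28,0,0,0,0,10,0,32,0,0,0,0,10,0,36,0,0,0,0,10],
)

```text
time_s: 9.45
tool_pos: [534.6, -57.1, 174.3]
tool_rot: [[-0.285, 0.405, -0.869], [0.959, 0.12, -0.258], [-0.0, -0.906, -0.422]]
force: [-5.0, -1.6, 2.2]
width: 0.287
```

>>> jog_arm(
  targets=[0,2,0,0,0,0,10,0,4,0,0,0,0,10],
)

```text
time_s: 9.7
tool_pos: [536.2, -56.6, 170.7]
tool_rot: [[-0.285, 0.405, -0.869], [0.959, 0.12, -0.258], [-0.0, -0.906, -0.422]]
force: [-5.2, -0.1, 3.0]
width: 0.285
```

>>> jog_arm(
  targets=[0,1.5,0,0,0,0,10,0,3,0,0,0,0,10],
)

```text
time_s: 9.95
tool_pos: [537.4, -56.2, 168.1]
tool_rot: [[-0.285, 0.405, -0.869], [0.959, 0.12, -0.258], [-0.0, -0.906, -0.422]]
force: [-5.2, -0.3, 3.1]
width: 0.291
```

>>> jog_arm(
  targets=[0,1,0,0,0,0,10,0,2,0,0,0,0,10],
)

```text
time_s: 10.2
tool_pos: [538.2, -56.0, 166.3]
tool_rot: [[-0.285, 0.405, -0.869], [0.959, 0.12, -0.258], [-0.0, -0.906, -0.422]]
force: [-5.5, -0.7, 3.4]
width: 0.288
```

>>> jog_arm(
  targets=[0,1,0,0,0,0,10,0,1,0,0,0,0,10],
)

```text
time_s: 10.45
tool_pos: [538.5, -55.9, 165.7]
tool_rot: [[-0.285, 0.405, -0.869], [0.959, 0.12, -0.258], [-0.0, -0.906, -0.423]]
force: [-8.7, -0.4, 6.7]
width: 0.288
```

>>> jog_arm(
  targets=[0,1,0,0,0,0,10,0,1,0,0,0,0,10],
)

```text
time_s: 10.7
tool_pos: [538.7, -56.0, 165.7]
tool_rot: [[-0.285, 0.406, -0.868], [0.958, 0.12, -0.259], [-0.001, -0.906, -0.423]]
force: [-17.7, -1.3, 18.9]
width: 0.287
```

>>> jog_arm(
  targets=[0,1,0,0,0,0,10,0,1,0,0,0,0,10],
)

```text
time_s: 10.95
tool_pos: [538.8, -56.2, 165.7]
tool_rot: [[-0.285, 0.406, -0.868], [0.959, 0.12, -0.259], [-0.001, -0.906, -0.424]]
force: [-26.1, -0.6, 31.8]
width: 0.29
```

>>> jog_arm(
  targets=[0,-10,0,0,0,0,10,0,-40,0,0,0,0,10,0,-80,0,0,0,0,10,0,-90,0,0,0,0,10,0,-90,0,0,0,0,10],
)

```text
time_s: 11.58
tool_pos: [503.2, -66.2, 245.0]
tool_rot: [[-0.285, 0.406, -0.868], [0.959, 0.121, -0.258], [0.0, -0.906, -0.424]]
force: [0.7, -0.2, -5.9]
width: 0.288
```

Run:
```python
from h import *
s=sense();print(s["tool_pos"],s["force"],s["width"])
a=camera("side")["color"][110:230,260:380];b=camera("top")["color"][130:250,250:370]
cv2.imwrite("pics/p2.png",np.hstack([cv2.resize(i,None,fx=3.3,fy=3.3,interpolation=2) for i in(a,b)]))
```

```text
[503.1928 -66.1694 245.027 ] [ 0.6818 -0.1695 -5.8567] 0.28790534683063135
```

View pics/p2.png

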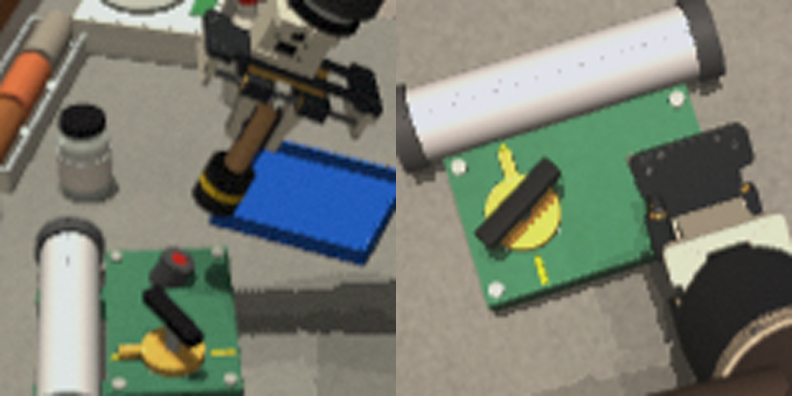

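The pin is now a flush red disc in its collar (side crop 180,258) and the bar is sunk. Next I'll return the mallet to its spot.

Run:
```python
from h import *
p0,R0=strike(117),Rs();print(p0)
p1=strike(130);pe=np.array([481.3,307.8,250]);Re=down(1.86)
rv=Ro.from_matrix(R0.T@Re).as_rotvec()
tg=[(p0+(pe-p0)*t,R0@Ro.from_rotvec(rv*t).as_matrix()) for t in (.15,.3,.45,.6,.75,.9,1)]
rows(p0,R0,tg+[((481.3,307.8,150),Re),((481.3,307.8,100),Re)],10)
```

```text
[503.1644 -66.1812 244.8852]
[54.7, 4.7, -12.0, 0.065, -0.0, -0.0, 10]
[109.4, 9.5, -23.9, 0.131, -0.0, -0.0, 10]
[164.1, 14.2, -35.9, 0.196, -0.0, -0.0, 10]
[218.8, 18.9, -47.9, 0.262, -0.0, -0.0, 10]
[273.5, 23.7, -59.8, 0.327, -0.0, -0.0, 10]
[328.2, 28.4, -71.8, 0.393, -0.0, -0.0, 10]
[364.7, 31.5, -79.8, 0.436, -0.0, -0.0, 10]
[364.7, 122.2, -37.5, 0.436, -0.0, -0.0, 10]
[364.7, 167.5, -16.4, 0.436, -0.0, -0.0, 10]
```

>>> jog_arm(
  targets=[54.7,4.7,-12,0.065,0,0,10,109.4,9.5,-23.9,0.131,0,0,10,164.1,14.2,-35.9,0.196,0,0,10,218.8,18.9,-47.9,0.262,0,0,10,273.5,23.7,-59.8,0.327,0,0,10,328.2,28.4,-71.8,0.393,0,0,10,364.7,31.5,-79.8,0.436,0,0,10,364.7,31.5,-79.8,0.436,0,0,10,364.7,76,-58,0.436,0,0,10,364.7,122.2,-37.5,0.436,0,0,10,364.7,150,-24,0.436,0,0,10,364.7,167.5,-16.4,0.436,0,0,10,364.7,167.5,-16.4,0.436,0,0,10,364.7,167.5,-16.4,0.436,0,0,10,364.7,167.5,-16.4,0.436,0,0,10],
)

```text
time_s: 13.55
tool_pos: [481.7, 308.1, 100.9]
tool_rot: [[-0.285, 0.001, -0.959], [0.959, 0.001, -0.285], [0.001, -1.0, -0.002]]
force: [0.6, -0.2, -4.7]
width: 0.287
```

Run:
```python
from h import *
s=sense();print(s["tool_pos"],s["tool_rot"][:,1],s["force"],s["moment"],s["width"])
a=camera("side")["color"][230:320,270:360];b=camera("top")["color"][170:260,170:260]
cv2.imwrite("pics/r1.png",np.hstack([cv2.resize(i,None,fx=4.4,fy=4.4,interpolation=2) for i in(a,b)]))
```

```text
[481.7044 308.123  100.9211] [ 0.0013  0.0014 -1.    ] [ 0.5579 -0.2494 -4.7278] [0.0498 0.0822 0.0074] 0.28674209136044754
```

View pics/r1.png

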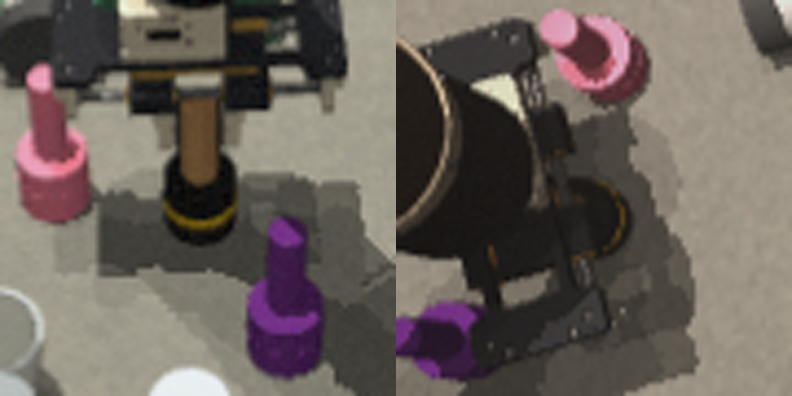

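The mallet hangs upright and clear of the others (side crop 200,190). I'll lower it until it touches.

>>> jog_arm(
  targets=[0,4,0,0,0,0,10,0,8,0,0,0,0,10,0,11,0,0,0,0,10,0,12,0,0,0,0,10,0,12,0,0,0,0,10],
)

```text
time_s: 14.28
tool_pos: [481.1, 307.6, 87.8]
tool_rot: [[-0.285, -0.0, -0.959], [0.959, -0.0, -0.285], [-0.0, -1.0, 0.0]]
force: [0.2, -0.5, -4.2]
width: 0.285
```

>>> jog_arm(
  targets=[0,1,0,0,0,0,10,0,1,0,0,0,0,10],
)

```text
time_s: 14.52
tool_pos: [481.4, 307.8, 87.3]
tool_rot: [[-0.285, 0.0, -0.958], [0.958, 0.0, -0.285], [0.0, -1.0, -0.001]]
force: [0.2, -1.4, -1.4]
width: 0.289
```

>>> jog_arm(
  targets=[0,1,0,0,0,0,10,0,1,0,0,0,0,10],
)

```text
time_s: 14.78
tool_pos: [481.5, 307.7, 87.2]
tool_rot: [[-0.285, 0.001, -0.958], [0.958, 0.0, -0.285], [0.0, -1.0, -0.001]]
force: [-2.8, -2.4, 7.8]
width: 0.289
```

>>> jog_arm(
  targets=[0,-1,0,0,0,0,10,0,-1,0,0,0,0,40,0,-1,0,0,0,0,60,0,-1,0,0,0,0,60,0,-1,0,0,0,0,60,0,-1,0,0,0,0,60,0,-20,0,0,0,0,60,0,-70,0,0,0,0,60,0,-130,0,0,0,0,60,0,-160,0,0,0,0,60,0,-160,0,0,0,0,60],
)

```text
time_s: 16.15
tool_pos: [482.2, 308.6, 249.0]
tool_rot: [[-0.285, 0.004, -0.958], [0.958, 0.004, -0.285], [0.003, -1.0, -0.005]]
force: [0.7, -0.5, -0.4]
width: 0.682
```

Run:
```python
from h import *
s=sense();print(s["tool_pos"],s["force"],s["qpos"])
cs={n:camera(n) for n in("side","top")}
a=cs["side"]["color"][230:320,270:360];b=cs["top"]["color"][170:260,170:260]
cv2.imwrite("pics/r2.png",np.hstack([cv2.resize(i,None,fx=4.4,fy=4.4,interpolation=2) for i in(a,b)]))
bx=cs["top"]["color"][150:230,255:350];bs=cs["side"]["color"][170:250,270:365]
cv2.imwrite("pics/r3.png",np.hstack([cv2.resize(i,None,fx=4.2,fy=4.2,interpolation=2) for i in(bs,bx)]))
# plug handle
p=np.array([550,78.5,0]) # axis
for yawd in (.289+np.radians(121.5),):
    R=down(yawd)
    rows(np.array([481.4,307.8,248.]),down(1.86),[((550,78.5,248),R),((550,78.5,96),R)],50)
```

```text
[482.1952 308.618  249.0467] [ 0.742  -0.4915 -0.3644] [ 0.9113  0.1732 -0.1893  0.0006 -1.2026 -0.6224]
[-239.3, 0.0, -0.4, 0.0, -0.55, 0.0, 50]
[-239.3, 152.0, -0.4, 0.0, -0.55, 0.0, 50]
```

View pics/r2.png

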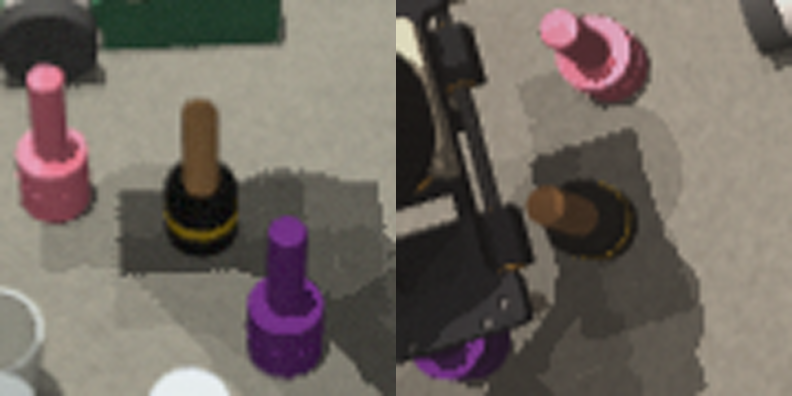

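View pics/r3.png

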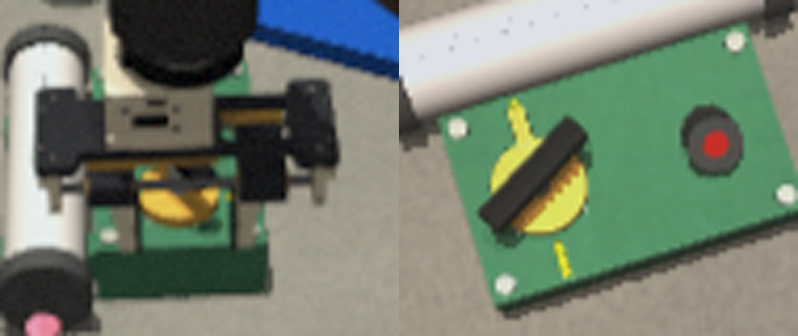

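The mallet stands free at side crop (200,190), and the pin shows flush. I'll go above the plug, jaws across the bar.

>>> jog_arm(
  targets=[-60,0,0,0,-0.14,0,50,-120,0,0,0,-0.28,0,50,-180,0,0,0,-0.42,0,50,-239.3,0,-0.4,0,-0.55,0,50,-239.3,0,-0.4,0,-0.55,0,50,-239.3,60,-0.4,0,-0.55,0,50,-239.3,90,-0.4,0,-0.55,0,50,-239.3,90,-0.4,0,-0.55,0,50,-239.3,90,-0.4,0,-0.55,0,50],
)

```text
time_s: 17.38
tool_pos: [550.3, 79.0, 156.8]
tool_rot: [[-0.744, 0.001, -0.668], [0.668, -0.0, -0.744], [-0.001, -1.0, -0.0]]
force: [-0.3, 0.4, 0.8]
width: 0.572
```

Run:
```python
from h import *
s=sense();print(s["tool_pos"],s["tool_rot"],s["force"],s["qpos"])
bx=camera("top")["color"][150:230,255:350];bs=camera("side")["color"][170:250,265:360]
cv2.imwrite("pics/k1.png",np.hstack([cv2.resize(i,None,fx=4.2,fy=4.2,interpolation=2) for i in(bs,bx)]))
```

```text
[550.3177  79.0045 156.7548] [[-0.7444  0.0007 -0.6677]
 [ 0.6677 -0.0002 -0.7444]
 [-0.0007 -1.     -0.0003]] [-0.2621  0.3774  0.821 ] [ 0.4952  0.2208 -0.3515  0.0006 -0.9979  0.3441]
```

View pics/k1.png

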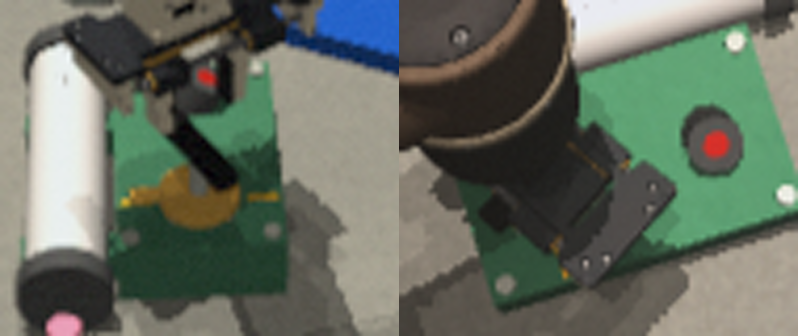

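>>> jog_arm(
  targets=[0,40,0,0,0,0,50,0,62,0,0,0,0,50,0,62,0,0,0,0,50,0,62,0,0,0,0,50,0,62,0,0,0,0,10,0,62,0,0,0,0,10,0,62,0,0,0,0,10,0,62,0,0,0,0,10,0,62,0,0,0,0,10],
  grip_force=40,
)

```text
time_s: 18.6
tool_pos: [550.0, 78.6, 94.2]
tool_rot: [[-0.744, 0.001, -0.668], [0.668, 0.0, -0.744], [-0.0, -1.0, -0.001]]
force: [-0.2, -0.0, 2.3]
width: 0.228
```

The grip on the bar is good (20 mm wide, almost no side load). I'll turn clockwise, a little first.

>>> jog_arm(
  targets=[0,0,0,0,0.1,0,10,0,0,0,0,0.2,0,10,0,0,0,0,0.3,0,10,0,0,0,0,0.3,0,10],
)

```text
time_s: 19.1
tool_pos: [549.9, 78.4, 94.2]
tool_rot: [[-0.514, 0.0, -0.858], [0.858, -0.0, -0.514], [-0.0, -1.0, -0.0]]
force: [-0.5, -0.2, 3.2]
width: 0.228
```

Run:
```python
from h import *
s=sense();print(s["tool_pos"],np.degrees(np.arctan2(s["tool_rot"][1,0],s["tool_rot"][0,0])),s["force"],s["moment"],s["width"])
bx=camera("top")["color"][150:230,255:350];bs=camera("side")["color"][170:250,265:360]
cv2.imwrite("pics/k2.png",np.hstack([cv2.resize(i,None,fx=4.2,fy=4.2,interpolation=2) for i in(bs,bx)]))
```

```text
[549.9429  78.3648  94.1631] 120.92144857444138 [-0.4978 -0.1873  3.1785] [-0.0896  0.1796 -0.1351] 0.2277995795576107
```

View pics/k2.png

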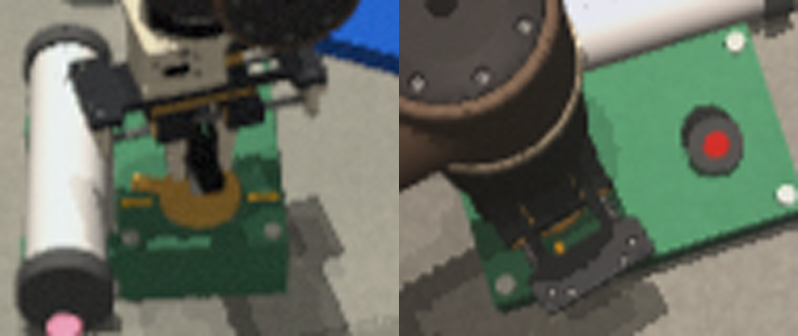

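The tab has moved clockwise off the mark with low moment, so I'll continue.

>>> jog_arm(
  targets=[0,0,0,0,0.15,0,10,0,0,0,0,0.3,0,10,0,0,0,0,0.45,0,10,0,0,0,0,0.6,0,10,0,0,0,0,0.75,0,10,0,0,0,0,0.75,0,10],
)

```text
time_s: 19.95
tool_pos: [549.9, 78.4, 94.1]
tool_rot: [[0.207, 0.0, -0.978], [0.978, 0.0, 0.207], [0.0, -1.0, -0.0]]
force: [0.5, -1.1, 3.4]
width: 0.226
```

>>> jog_arm(
  targets=[0,0,0,0,0.15,0,10,0,0,0,0,0.3,0,10,0,0,0,0,0.45,0,10,0,0,0,0,0.6,0,10,0,0,0,0,0.75,0,10,0,0,0,0,0.75,0,10],
)

```text
time_s: 20.7
tool_pos: [549.9, 78.5, 94.1]
tool_rot: [[0.817, 0.0, -0.577], [0.577, 0.0, 0.817], [0.0, -1.0, -0.0]]
force: [1.1, 0.3, 4.8]
width: 0.226
```

Run:
```python
from h import *
s=sense();print(s["tool_pos"],np.degrees(np.arctan2(s["tool_rot"][1,0],s["tool_rot"][0,0])),s["force"],s["moment"],s["width"],s["qpos"])
bx=camera("top")["color"][150:230,255:350];bs=camera("side")["color"][170:250,265:360]
cv2.imwrite("pics/k3.png",np.hstack([cv2.resize(i,None,fx=4.2,fy=4.2,interpolation=2) for i in(bs,bx)]))
```

```text
[549.9463  78.4595  94.1298] 35.20624693698408 [1.1222 0.3444 4.7719] [ 0.0163  0.1175 -0.0599] 0.22646983218368594 [ 0.4943  0.2877 -0.426   0.0001 -0.8566 -1.4507]
```

View pics/k3.png

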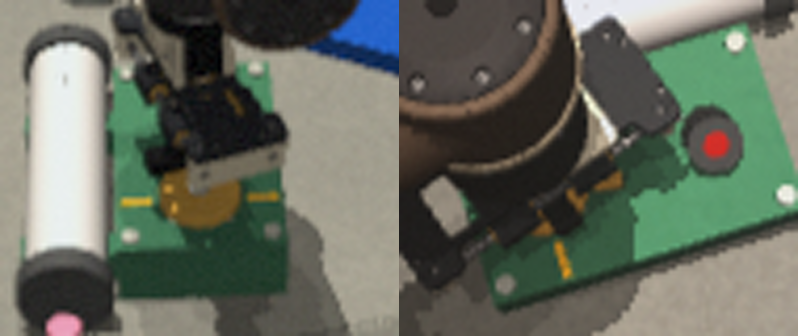

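>>> jog_arm(
  targets=[0,0,0,0,0.12,0,10,0,0,0,0,0.24,0,10,0,0,0,0,0.325,0,10,0,0,0,0,0.325,0,10,0,0,0,0,0.325,0,10],
)

```text
time_s: 21.42
tool_pos: [550.0, 78.5, 94.1]
tool_rot: [[0.958, 0.0, -0.286], [0.286, 0.0, 0.958], [0.0, -1.0, -0.0]]
force: [0.2, -0.3, 6.0]
width: 0.225
```

Run:
```python
from h import *
s=sense();print(s["tool_pos"],np.degrees(np.arctan2(s["tool_rot"][1,0],s["tool_rot"][0,0])),s["force"],s["moment"],s["width"],s["qpos"])
```

```text
[549.958   78.4569  94.1396] 16.6054214313396 [ 0.1515 -0.3451  6.0026] [ 0.0388  0.0026 -0.0879] 0.22461454757157703 [ 0.4943  0.2877 -0.426   0.0001 -0.8566 -1.7753]
```

>>> jog_arm(
  targets=[0,0,0,0,0.05,0,10,0,0,0,0,0.05,0,10],
)

```text
time_s: 21.68
tool_pos: [550.1, 78.7, 94.1]
tool_rot: [[0.971, 0.001, -0.237], [0.237, 0.0, 0.971], [0.001, -1.0, 0.0]]
force: [0.3, 1.6, 5.3]
width: 0.227
```

Run:
```python
from h import *
s=sense();print(np.degrees(np.arctan2(s["tool_rot"][1,0],s["tool_rot"][0,0])),s["force"],s["moment"])
```

```text
13.730128776662426 [0.3381 1.6463 5.3359] [0.6597 0.0704 0.3913]
```

>>> jog_arm(
  targets=[0,0,0,0,0.03,0,10,0,0,0,0,0.03,0,10],
)

```text
time_s: 21.92
tool_pos: [549.9, 78.7, 94.2]
tool_rot: [[0.978, 0.0, -0.209], [0.209, -0.0, 0.978], [0.0, -1.0, -0.0]]
force: [-1.4, 1.6, 5.3]
width: 0.223
```

Run:
```python
from h import *
s=sense();print(np.degrees(np.arctan2(s["tool_rot"][1,0],s["tool_rot"][0,0])),s["force"],s["moment"])
```

```text
12.062452721905181 [-1.3729  1.6103  5.3451] [0.6019 0.3512 0.9807]
```

The hard stop shows as moment rising around 13–12.5°, so release is near 16.6°. That matches the block fit. I'll turn back there and lift.

>>> jog_arm(
  targets=[0,0,0,0,-0.08,0,10,0,0,0,0,-0.08,0,10,0,0,0,0,-0.08,0,10,0,-3,0,0,-0.08,0,10,0,-6,0,0,-0.08,0,10,0,-9,0,0,-0.08,0,10,0,-9,0,0,-0.08,0,10],
)

```text
time_s: 22.8
tool_pos: [549.7, 78.4, 103.0]
tool_rot: [[0.96, 0.0, -0.281], [0.281, 0.0, 0.96], [0.0, -1.0, 0.0]]
force: [-0.2, -0.6, -3.8]
width: 0.225
```

Run:
```python
from h import *
s=sense();print(np.degrees(np.arctan2(s["tool_rot"][1,0],s["tool_rot"][0,0])),s["force"],s["moment"],s["width"])
```

```text
16.337482970792173 [-0.1782 -0.5509 -3.8112] [ 0.041  -0.0504 -0.0117] 0.22500470341045953
```

Lift force equals the plug's weight, so it's free. I'll lift it out and carry it to the tray.

Run:
```python
from h import *
s=sense();p0,R0=s["tool_pos"],s["tool_rot"]
rows(p0,R0,[((549.7,78.4,200),R0),((467.5,-281.5,200),R0),((467.5,-281.5,100),R0)],10)
```

```text
[-0.0, -97.0, 0.0, 0.0, 0.0, 0.0, 10]
[-180.1, -97.0, -322.2, 0.0, 0.0, 0.0, 10]
[-180.1, 3.0, -322.2, 0.0, 0.0, 0.0, 10]
```

>>> jog_arm(
  targets=[0,-15,0,0,0,0,10,0,-30,0,0,0,0,10,0,-60,0,0,0,0,10,0,-97,0,0,0,0,10,0,-97,0,0,0,0,10],
)

```text
time_s: 23.42
tool_pos: [551.8, 79.1, 204.4]
tool_rot: [[0.96, 0.007, -0.282], [0.282, 0.003, 0.96], [0.007, -1.0, 0.001]]
force: [0.3, -0.3, -4.0]
width: 0.229
```

Run:
```python
from h import *
s=sense();print(s["tool_pos"],s["force"],s["width"])
bx=camera("top")["color"][150:230,255:350];bs=camera("side")["color"][150:250,265:360]
cv2.imwrite("pics/l1.png",np.hstack([cv2.resize(i,(400,400),interpolation=2) for i in(bs,bx)]))
```

```text
[551.8324  79.1168 204.446 ] [ 0.3092 -0.2606 -4.0122] 0.22906127335245957
```

View pics/l1.png

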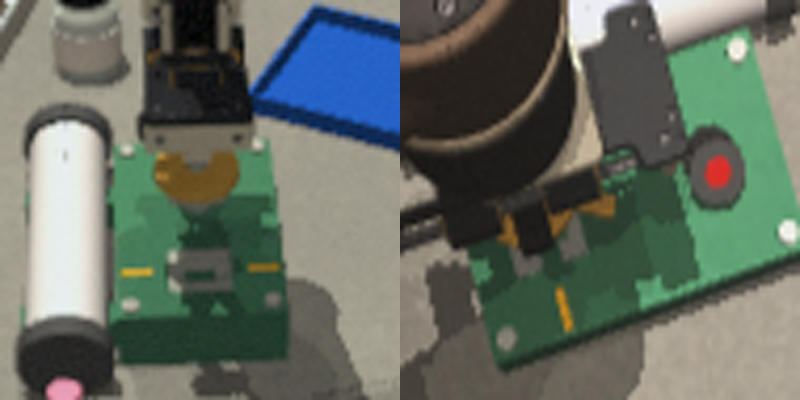

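The plug is out: the empty slot shows at side crop (205,268) and the plug hangs above it. I'll carry it over to the tray.

>>> jog_arm(
  targets=[-25,0,-45,0,0,0,10,-50,0,-90,0,0,0,10,-75,0,-135,0,0,0,10,-100,0,-180,0,0,0,10,-126,0,-225,0,0,0,10,-151,0,-270,0,0,0,10,-172,0,-307,0,0,0,10,-180,0,-322,0,0,0,10,-180,0,-322,0,0,0,10,-180,50,-322,0,0,0,10,-180,80,-322,0,0,0,10,-180,100,-322,0,0,0,10,-180,100,-322,0,0,0,10,-180,100,-322,0,0,0,10],
)

```text
time_s: 25.28
tool_pos: [468.3, -280.8, 100.7]
tool_rot: [[0.959, 0.001, -0.282], [0.282, -0.0, 0.959], [0.001, -1.0, -0.001]]
force: [1.2, -0.5, -3.8]
width: 0.226
```

Run:
```python
from h import *
s=sense();print(s["tool_pos"],s["force"],s["width"])
bx=camera("top")["color"][165:285,350:470];bs=camera("side")["color"][110:210,300:400]
cv2.imwrite("pics/l2.png",np.hstack([cv2.resize(i,(400,400),interpolation=2) for i in(bs,bx)]))
```

```text
[ 468.268  -280.7929  100.7158] [ 1.2134 -0.4539 -3.7788] 0.22614503638536035
```

View pics/l2.png

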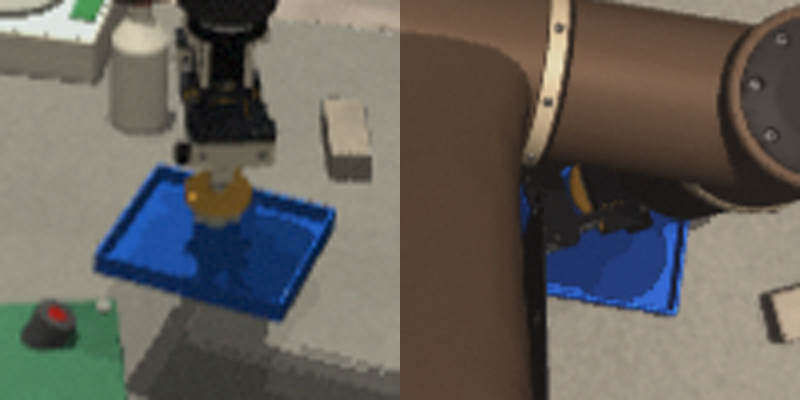

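The plug hangs over the tray's middle (side crop 218,210). I'll lower it gently: expected touch is at TCP z ≈ 66.

>>> jog_arm(
  targets=[0,10,0,0,0,0,10,0,20,0,0,0,0,10,0,28,0,0,0,0,10,0,32,0,0,0,0,10,0,32,0,0,0,0,10],
)

```text
time_s: 26.0
tool_pos: [467.3, -281.2, 67.5]
tool_rot: [[0.96, -0.001, -0.281], [0.281, 0.0, 0.96], [-0.001, -1.0, 0.0]]
force: [-1.0, 0.2, -4.3]
width: 0.227
```

>>> jog_arm(
  targets=[0,1,0,0,0,0,10,0,2,0,0,0,0,10],
)

```text
time_s: 26.25
tool_pos: [467.6, -281.3, 66.1]
tool_rot: [[0.96, 0.001, -0.281], [0.281, -0.0, 0.96], [0.0, -1.0, -0.0]]
force: [-0.6, 0.7, 2.2]
width: 0.222
```

>>> jog_arm(
  targets=[0,1,0,0,0,0,10,0,1,0,0,0,0,10],
)

```text
time_s: 26.5
tool_pos: [468.0, -281.4, 66.1]
tool_rot: [[0.96, 0.001, -0.281], [0.281, -0.001, 0.96], [0.001, -1.0, -0.001]]
force: [-2.2, 2.6, 7.3]
width: 0.221
```

Touchdown is at z = 66.1, as expected. I'll release and rise.

>>> jog_arm(
  targets=[0,-1,0,0,0,0,10,0,-1,0,0,0,0,30,0,-1,0,0,0,0,45,0,-1,0,0,0,0,50,0,-1,0,0,0,0,50,0,-1,0,0,0,0,50,0,-20,0,0,0,0,50,0,-60,0,0,0,0,50,0,-120,0,0,0,0,50,0,-180,0,0,0,0,50,0,-180,0,0,0,0,50,0,-180,0,0,0,0,50],
)

```text
time_s: 28.0
tool_pos: [467.2, -280.9, 244.8]
tool_rot: [[0.96, 0.0, -0.281], [0.281, 0.0, 0.96], [0.0, -1.0, 0.0]]
force: [-0.8, 0.5, 0.2]
width: 0.568
```

Run:
```python
from h import *
s=sense();print(s["tool_pos"],s["force"],s["width"],s["time_s"])
t=camera("top")["color"];sd=camera("side")["color"]
cv2.imwrite("pics/f_side.png",sd);cv2.imwrite("pics/f_top.png",t)
cv2.imwrite("pics/f2.png",np.hstack([cv2.resize(sd[110:210,300:400],(390,390)),cv2.resize(sd[230:330,260:360],(390,390))]))
```

```text
[ 467.195  -280.9451  244.8041] [-0.7926  0.4613  0.1543] 0.5680207090312311 28.0
```

View pics/f_side.png

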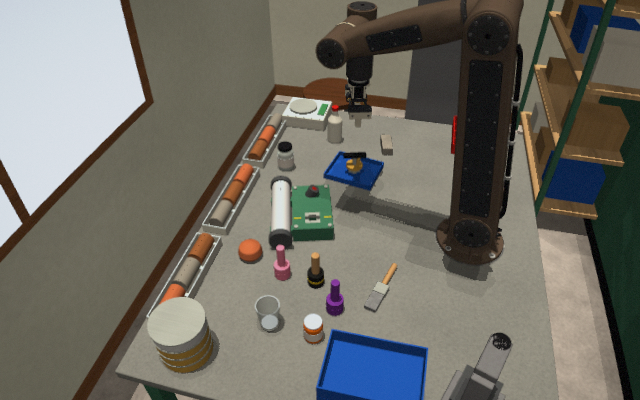

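View pics/f2.png

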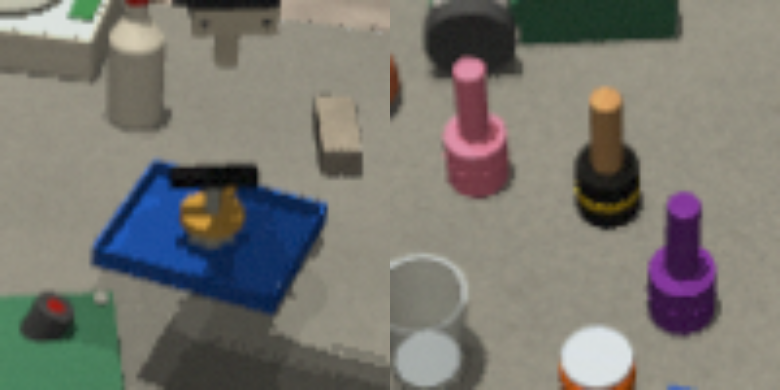

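The plug stands in the tray (side 354,165), the mallet stands on its head (side 316,270) and the pin is flush. The bystanders look unmoved and the gripper touches nothing, so I'll hand the job in.

Run:
```python
from station import robot
print(robot.close_job())
```

```text
the job is handed in; nothing more can be done
None
```

I did the whole job and handed it in at about 28 s of the 72 s allowed; `close_job()` gives no verdict.

**What I did**
- **Pin:** I pressed it down along its leaning axis with the mallet in small steps rather than striking it. The mallet stopped on the collar at about 41 N wrist force.
- **Mallet:** I stood it back at its original spot and let go.
- **Plug:** I turned the T-handle clockwise, found the hard stop near 4° past the marks, and turned back in line. I then lifted the plug out, lowered it onto the tray floor while held, and released it.

**Last checks**
- In the final side picture the pin is flush and its bar was seen sunk after pressing. The mallet is upright, the plug stands upright in the middle of the tray, and the bystanders look unmoved.
- The gripper hangs free above the tray with the wrist force back near zero.
- I could not read the pin travel directly; flush is judged from the pictures and from the stop on the collar.

**What disagreed:** the handle's start angle measured about 121° anticlockwise of the block's x (or −59°), not the stated 52–72°. The tab's position and a free clockwise turn of about 121° matched my measurement. The lift then went freely at that angle.

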